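Check two hinged tins and set the stiff one aside

TASK

Check the lids of the two hinged metal tins where they stand, the left-hand one (as the robot sees it) first and then the other: lift the lid by its thumb tab to about half open (some 45 to 60 degrees) and let go of it there. A good lid drops shut by itself; the stiff one stays up: when both have been tried, close it and set that tin down gently and upright in the middle of the chopping board, leaving the good tin shut where it was. Do not tip a tin over or push the mug, mill or carton about.

Things in the scene. Friction and masses are not known exactly. Their poses are not given: they have to be found in the camera images.
- tin_p: one of two outwardly identical plain metal hinged tins, loose, 0.5 to 0.8 kg. Box 130 mm long (its x), 56 mm wide (its y), 50 mm high with the lid shut (body 40 mm, lid 10 mm); flat sides, may be gripped across the 56 mm width. Origin at the centre of its underside; x points from the front (thumb tab) to the back (hinge), z up
- tin_p_center (a point): centre of that tin with the lid shut, 25 mm above its underside; axes as the tin's
- tin_p_hinge (a point): middle of that tin's hinge line, which runs along the tin's y axis at the back upper edge: 65 mm behind the centre and 40 mm above the underside. The lid's front edge falls down and forward past where the tab was held: fingers that stay there less than 56 mm apart catch it, so open them wider than the tin or draw them straight up and away
- tin_p_tab (a point): centre of the rolled edge of the lid's thumb tab, in front of the tin, moving with the lid: a bar 12 mm thick and 24 mm long along the tin's y, so it can be pinched 24 mm wide from above with a finger at either end; the bar's centre stands 18 mm clear of the tin's front face, joined to the lid by a neck 14 mm wide. With the lid shut it is 45 mm above the underside; it is 148 mm in front of the hinge line and 5 mm above it, and swings up and back about that line
- tin_p_lid (a joint): lid angle of that tin: 0 shut, grows as it opens, stop at 1.4 rad, short of upright. Let go of when open, a free lid drops shut within about a second; a lid on a stiff hinge (friction about 0.14 N m, about 1 to 2 N at the tab) stays up where it was left and must be pushed or led down. Either tin may be the stiff one
- tin_q: one of two outwardly identical plain metal hinged tins, loose, 0.5 to 0.8 kg. Box 130 mm long (its x), 56 mm wide (its y), 50 mm high with the lid shut (body 40 mm, lid 10 mm); flat sides, may be gripped across the 56 mm width. Origin at the centre of its underside; x points from the front (thumb tab) to the back (hinge), z up
- tin_q_center (a point): centre of that tin with the lid shut, 25 mm above its underside; axes as the tin's
- tin_q_hinge (a point): middle of that tin's hinge line, which runs along the tin's y axis at the back upper edge: 65 mm behind the centre and 40 mm above the underside. The lid's front edge falls down and forward past where the tab was held: fingers that stay there less than 56 mm apart catch it, so open them wider than the tin or draw them straight up and away
- tin_q_tab (a point): centre of the rolled edge of the lid's thumb tab, in front of the tin, moving with the lid: a bar 12 mm thick and 24 mm long along the tin's y, so it can be pinched 24 mm wide from above with a finger at either end; the bar's centre stands 18 mm clear of the tin's front face, joined to the lid by a neck 14 mm wide. With the lid shut it is 45 mm above the underside; it is 148 mm in front of the hinge line and 5 mm above it, and swings up and back about that line
- tin_q_lid (a joint): lid angle of that tin: 0 shut, grows as it opens, stop at 1.4 rad, short of upright. Let go of when open, a free lid drops shut within about a second; a lid on a stiff hinge (friction about 0.14 N m, about 1 to 2 N at the tab) stays up where it was left and must be pushed or led down. Either tin may be the stiff one
- board: wooden chopping board lying flat and fixed on the worktop, 200 mm (its x) by 300 mm (its y), 21 mm thick; origin at the centre of its underside. The faulty tin goes on it
- mug: white mug, 83 x 115 x 86 mm high, bystander; origin at its underside
- mill: turned wooden salt mill, 56 mm across, 165 mm high, bystander; origin at its underside
- carton: small white carton, 45 x 63 x 112 mm high, bystander; origin at its underside
Not all that is in view belongs to the job. What is shaped like the tin_p but purple is not meant.

How it is judged:
By the outcome, as a careful person would: the job done as asked, in the order asked, and still so for the second after the job is handed in, with the robot touching nothing.
It also fails if it takes over 67 s, if anything falls off the work surface, if the arm or the gripper's body presses on something with over 40 N, if the wrist force passes 120 N, or if a joint passes its speed limit or range.

ROBOT

A 6-joint arm with a two-finger parallel gripper is mounted at the origin on a cart in front of the work surface, level with it; the furniture and walls round the work are solid. World frame = base frame: x ahead of the robot, y to its left, z up, the work surface at z = 0. Lengths are in mm, angles in rad, forces in N, time in s.
With the tool pointing down it reaches from about 275 to 875 mm from the base axis. Payload 12.5 kg.
Tool frame: the origin (TCP) lies at the very end of the fingers, on their centre line; the grasp point (between the pads) lies 19 mm behind it; z points along the fingers, y is the direction in which the jaws open and shut (so a half turn about z gives the same grasp; the last joint's range is limited). The gripper opens to 85 mm and grips with 20 to 120 N. Pads are 22 mm wide; open, the fingers measure 114 mm over their backs; the gripper's body (76 mm by 85 mm) begins 54 mm behind the grasp point. The pads swing forward as they close: fully open they stand 13 mm farther back than shut.
Start: joints at [1.174, 0.351, 1.652, -0, 1.139, -0.085], TCP at [168.693, 523.476, 231.29] pointing down, gripper open.
Joint ranges: [-2.75, 2.75], [-0.79, 2.1], [0.01, 2.65], [-1.57, 4.71], [0.07, 3.14], [-2.87, 2.87]. Speed limits (rad/s): [2.22, 2.22, 2.79, 3.14, 3.14, 3.14].

INTERFACE

Orientations are given as a unit quaternion [w, x, y, z].
In Python, from workcell import readout, cams, finish_job gives the robot as it stands. The module is installed in compiled form; this text tells all that it offers.
- The arm moves only by the tool apply_moves, never from a script. Its argument "targets" is a list of rows, each a list of 7 numbers: the turn, a rotation vector about the world's x, y, z in degrees, then the shift along the world's x, y, z in m, then the closure, from 0 (fully open) to 1 (shut). A call has 1 to 10 rows; each row is the pose to reach, as a shift and turn from the pose measured when the call began; what a row does not reach only later rows make up. A row lasts 1/8 s, in which the tool goes at most 62.5 mm and 10.7 degrees, less where a joint would pass 70% of its speed; a pose out of reach is approached as far as the arm can. A call with a gripper value outside its range is refused whole. The fingers move at their own pace and stop on an object; "force" is the grip in N (left out, the last holds). Time passes only in rows, so rows that repeat a pose let the fingers close. It gives the time, the measured TCP pose, the force and the opening at its end, in the units of the state.
- readout.get_obs(): the state, without advancing time (a new reading comes with each control period).
- cams.capture(name): name is "scene" or "top" or "wrist"; returns (picture, depth): 480x640x3 uint8, blue, green, red; 480x640 float32, mm along the optical axis (not along the pixel's ray), 0 where there is no reading.
- cams.calibration(name): a dict with "fx", "fy", "cx", "cy" (pixels), "eye" and "orientation" of the camera in the world. Camera axes: x right, y down, z forward; pixel columns grow to the right and rows downward; lengths in mm; the calibration is good to about 2 mm. A picture is of the moment at which its call begins: read the wrist's pose just before it. calibration takes no time and is no camera call; for the wrist camera it gives the pose at the moment of the call.
- finish_job(): hands the job in, once; it reports no verdict.
The state is a dict: "t": time; "joint_pos": joint angles; "qvel": joint speeds; "joint_efforts": joint torques, N m; "tcp_pos": TCP position; "ee_rot": TCP orientation; "ft_force": force on the tool from outside, world axes, zero at the start; "moment": the same for the moment, N m; "gripper_width": opening from 0.0 (shut) to 1.0 (fully open).
Only numpy, scipy, OpenCV 4.12 (cv2) and the standard library are available. Lean on these libraries where they do the work, as an engineer would, in place of code of your own. Each camera call takes 0.05 s, during which the arm holds its last target.

## Working session

There is one attempt and no reset: what is moved stays moved. The work goes in short steps, Python scripts to look and compute and a tool call to move; the robot and the scene stay as the last step left them, time stands still between calls to the robot, and variables do not carry over. Pictures are saved under pics/ and viewed, and the job is handed in when it is done.

Besides the shell and the picture viewer there is one more tool, called after "Call:" in YAML: its name, and indented under it one key for each argument. apply_moves: Moves the arm, as the interface text tells. Its arguments: {"type":"object","properties":{"targets":{"type":"array"},"force":{"type":"number"}},"required":["targets"]}

```bash
mkdir -p pics
python3 - <<'E'
from workcell import readout,cams
import cv2,numpy as np
for n in ["scene","top"]:
    p,d=cams.capture(n); cv2.imwrite(f"pics/{n}0.png",p); np.save(f"{n}0.npy",d); print(n,cams.calibration(n), (d==0).mean())
print(readout.get_obs())
E
```

```text
scene {'fx': 476.28917141562596, 'fy': 476.28917141562596, 'cx': 322.4470624949353, 'cy': 242.76787496325016, 'eye': array([ 427.51160614, -726.71854534,  914.50185062]), 'orientation': array([-0.35490135,  0.92795523, -0.10526682,  0.04316263])} 0.0042122395833333335
top {'fx': 467.1996599175212, 'fy': 467.1996599175212, 'cx': 326.122230786299, 'cy': 245.3002976676671, 'eye': array([ 354.65334383,    8.20092852, 1268.20033161]), 'orientation': array([ 0.05539135, -0.70354275,  0.70505065, -0.06973504])} 0.0038834635416666666
{'t': 0.1, 'joint_pos': array([ 1.17441384e+00,  3.51186945e-01,  1.65237325e+00,  4.56454973e-06,
        1.13910623e+00, -8.46050241e-02]), 'qvel': array([ 0.00097222, -0.00193696, -0.00061671,  0.000663  ,  0.00065438,
       -0.00041206]), 'joint_efforts': array([ 2.13435211e-03, -5.06835258e+01, -2.91876608e+01,  5.05284731e-05,
        2.57584245e-03,  1.11634009e-05]), 'tcp_pos': array([168.57154946, 523.20818881, 230.80474277]), 'ee_rot': array([-1.29889641e-04,  1.55259036e-01,  9.87873647e-01, -5.20941929e-04]), 'ft_force': array([-0.27798268,  0.63393364, -0.1812737 ]), 'moment': array([ 0.02766892, -0.07013638,  0.00202791]), 'gripper_width': 0.9966880259622558}
```

View pics/scene0.png

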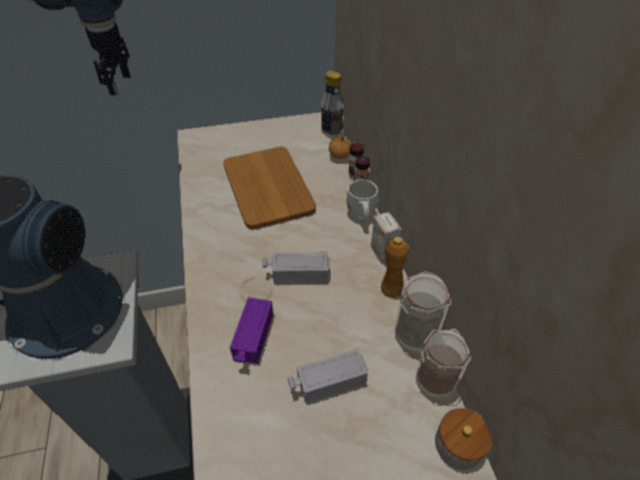

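View pics/top0.png

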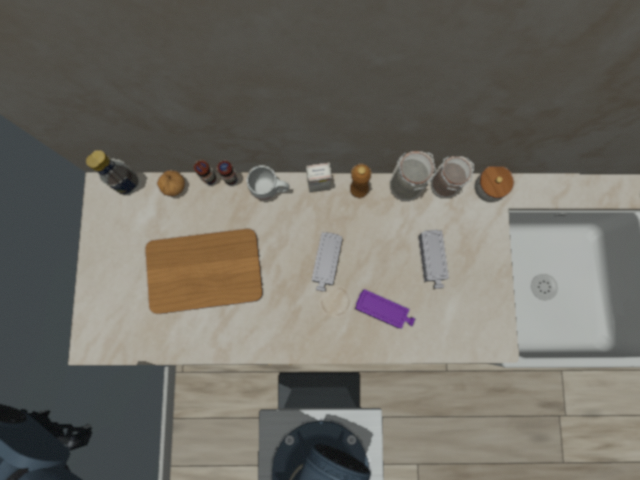

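The top view shows the board at (203,270). The left tin is at (328,260) with its tab at (321,287), and the right tin is at (434,257) with its tab at (439,283). The purple decoy is at (383,309). Next I'll measure the poses from depth and colour.

```bash
cat > h.py <<'E'
import numpy as np,cv2
from scipy.spatial.transform import Rotation as R
def rot(q): return R.from_quat([q[1],q[2],q[3],q[0]])
def cloud(d,c):
    v,u=np.mgrid[0:480,0:640]
    p=np.stack([(u-c['cx'])/c['fx']*d,(v-c['cy'])/c['fy']*d,d],-1)
    return rot(c['orientation']).apply(p.reshape(-1,3)).reshape(480,640,3)+c['eye']
def ray(u,v,c,z):
    r=rot(c['orientation']).apply([(u-c['cx'])/c['fx'],(v-c['cy'])/c['fy'],1]); e=c['eye']
    return e+r*(z-e[2])/r[2]
def proj(P,c):
    q=rot(c['orientation']).inv().apply(np.asarray(P)-c['eye']); return q[...,0]/q[...,2]*c['fx']+c['cx'],q[...,1]/q[...,2]*c['fy']+c['cy']
E
python3 - <<'E'
from h import *
from workcell import cams
rois={'top':{'L':(305,225,350,295),'R':(415,222,455,292),'board':(135,220,270,320)},'scene':{'L':(258,243,335,290),'R':(285,345,375,405),'board':(215,140,320,232)}}
for n in rois:
    im=cv2.imread(f"pics/{n}0.png"); d=np.load(f"{n}0.npy"); c=cams.calibration(n); P=cloud(d,c)
    t=P[...,2][(d>0)]; 
    for k,(a,b,e,f) in rois[n].items():
        m=np.zeros((480,640),bool); m[b:f,a:e]=1
        z=P[...,2]; lo,hi=(12,35) if k=='board' else (42,62)
        s=m&(z>lo)&(z<hi)&(d>0)
        q=P[s]; r=cv2.minAreaRect(q[:,:2].astype(np.float32))
        print(n,k,s.sum(),'floor',np.median(z[m&(z<lo)&(z>-15)]),'top',np.percentile(q[:,2],[5,50,95]).round(1),'rect',np.round(r[0],1),np.round(r[1],1),round(r[2],2), 'mean',q.mean(0).round(1))
    for k,(a,b,e,f) in rois[n].items():
        cv2.imwrite(f"pics/{n}_{k}.png",cv2.resize(im[b-8:f+8,a-8:e+8],None,fx=5,fy=5,interpolation=cv2.INTER_CUBIC))
    L=[cv2.resize(im[rois[n][k][1]-8:rois[n][k][3]+8,rois[n][k][0]-8:rois[n][k][2]+8],(390,560) if n=='top' else (390,300)) for k in 'LR']
    cv2.imwrite(f"pics/{n}_LR.png",np.hstack(L))
E
```

```text
top L 1108 floor 0.2286529044984036 top [45.9 49.9 54. ] rect [530.3 -17.3] [ 56.  157.7] 78.24 mean [535.2 -18.3  50. ]
top R 1116 floor 0.6117348661418873 top [45.5 50.3 54. ] rect [ 537.4 -307.2] [157.5  57.8] 5.03 mean [ 542.3 -305.6   50.1]
top board 8294 floor 0.1357996089717517 top [16.3 20.4 24.4] rect [511.1 311.9] [200.5 300.9] 7.32 mean [509.3 311.7  20.4]
scene L 1204 floor 1.3567878279967545 top [44.8 50.3 53.1] rect [532.3 -15. ] [ 61.7 157.9] 76.44 mean [537.3 -18.   49.9]
scene R 1964 floor 0.8810603905697008 top [46.1 50.1 52.8] rect [ 539.9 -303.8] [158.   58.2] 4.79 mean [ 544.2 -305.1   49.9]
scene board 5049 floor 0.8153158557001916 top [17.5 20.9 24.2] rect [512.8 314.6] [200.6 305.9] 7.29 mean [512.2 300.5  20.9]
```

View pics/top_LR.png

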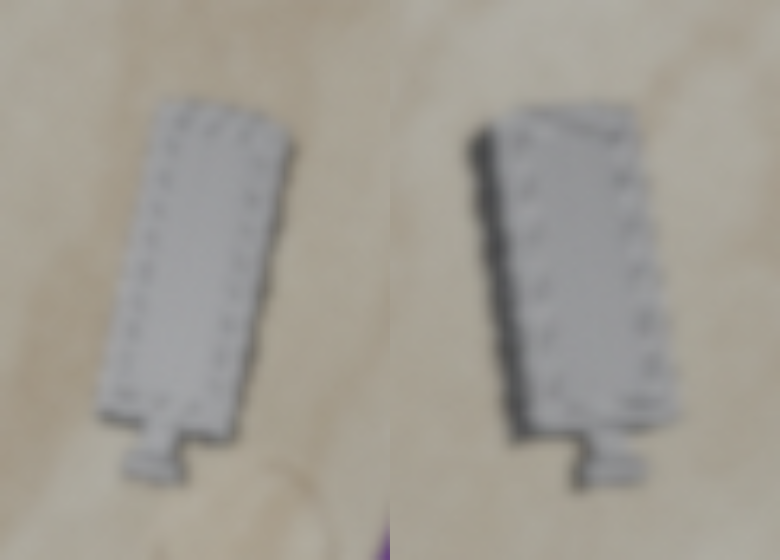

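Both views agree to about 3 mm. Left tin: centre about (542,-19.5), yaw -12°. Right tin: centre about (549.5,-306), yaw +5°. Board: (511,312). I'll go above the left tab and refine with the wrist camera.

Call:
apply_moves:
  targets:
    - [0,0,1,0.02,-0.036,0,0]
    - [0,0,2,0.05,-0.09,0,0]
    - [0,0,3,0.08,-0.144,0,0]
    - [0,0,4,0.11,-0.198,0,0]
    - [0,0,5,0.14,-0.252,0,0]
    - [0,0,6,0.17,-0.306,0,0]
    - [0,0,6,0.2,-0.36,0,0]
    - [0,0,6,0.23,-0.414,0,0]
    - [0,0,6,0.26,-0.468,0,0]
    - [0,0,6,0.285,-0.515,0,0]

```text
t: 1.35
tcp_pos: [454.2, 6.0, 230.7]
ee_rot: [-0.0, 0.104, 0.995, -0.0]
ft_force: [0.7, -0.0, -0.6]
gripper_width: 0.999
```

Call:
apply_moves:
  targets:
    - [0,0,0,0,0,0,0]
    - [0,0,0,0,0,0,0]

```text
t: 1.6
tcp_pos: [453.8, 6.2, 230.5]
ee_rot: [-0.001, 0.104, 0.995, -0.0]
ft_force: [-0.4, 0.1, 0.7]
gripper_width: 1.004
```

Run:
```python
from workcell import readout,cams
from h import *
o=readout.get_obs(); c=cams.calibration("wrist"); p,d=cams.capture("wrist"); cv2.imwrite("pics/w1.png",p); np.save("w1.npy",d)
print(o['t'],o['tcp_pos'],o['ee_rot'],o['qvel'].round(3),rot(o['ee_rot']).as_matrix().round(3)); print(c)
import pickle; pickle.dump(c,open('w1.pkl','wb'))
P=cloud(d,c); z=P[...,2]; print((d==0).mean())
s=(z>42)&(z<60)&(d>0); n,l,st,ce=cv2.connectedComponentsWithStats(s.astype(np.uint8))
for i in range(1,n):
    if st[i,4]>300:
        q=P[l==i]; print(st[i],cv2.minAreaRect(q[:,:2].astype(np.float32)),np.median(q[:,2]))
```

```text
1.6 [453.82636099   6.17512439 230.45290817] [-5.33101064e-04  1.04128301e-01  9.94563647e-01 -4.05088647e-04] [ 0.025 -0.012  0.007  0.001 -0.     0.002] [[-0.978  0.207 -0.001]
 [ 0.207  0.978 -0.001]
 [ 0.001 -0.001 -1.   ]]
{'fx': 368.7586163009658, 'fy': 368.7586163009658, 'cx': 320.5895200057747, 'cy': 242.5173172110744, 'eye': array([380.90134058,  22.41697693, 372.26414005]), 'orientation': array([0.1143172 , 0.76833372, 0.62307066, 0.09153048])}
0.0040104166666666665
[   26   159   182    90 10030] ((403.37017822265625, -169.16470336914062), (157.2354736328125, 56.53154373168945), 65.98554229736328) 49.36540318566654
[ 286  218   60  148 7644] ((528.7347412109375, -14.15402603149414), (56.03150177001953, 153.73358154296875), 78.2099609375) 49.356885451710525
[   0  286   88  101 4602] ((520.70263671875, -305.9685363769531), (122.7061996459961, 59.27956771850586), 5.978372097015381) 49.47365383411818
[511 453  37  25 494] ((773.6200561523438, 173.01531982421875), (10.298351287841797, 44.31273651123047), 27.04525375366211) 53.08354705546827
```

View pics/w1.png

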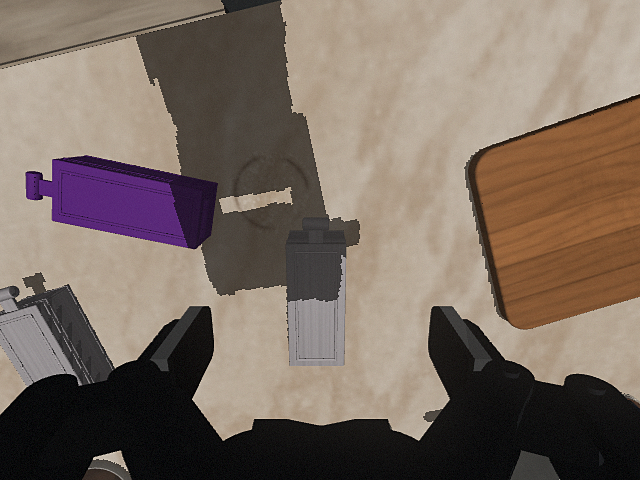

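The wrist image shows the left tin centred under the gripper, with its tab at (316,224). From it the tab is at about (459.5,-0.5), yaw -11.8°, and the jaws are already aligned. I'll descend and pinch.

Call:
apply_moves:
  targets:
    - [0,0,0,0.004,-0.0065,-0.045,0.2]
    - [0,0,0,0.004,-0.0065,-0.095,0.3]
    - [0,0,0,0.004,-0.0065,-0.14,0.3]
    - [0,0,0,0.004,-0.0065,-0.175,0.3]
    - [0,0,0,0.004,-0.0065,-0.195,0.3]
    - [0,0,0,0.004,-0.0065,-0.195,0.4]
  force: 20

```text
t: 2.4
tcp_pos: [456.7, 1.3, 34.8]
ee_rot: [-0.002, 0.103, 0.995, -0.0]
ft_force: [-0.4, 0.7, 1.1]
gripper_width: 0.602
```

Run:
```python
from workcell import readout,cams
from h import *
o=readout.get_obs(); p,d=cams.capture("wrist"); cv2.imwrite("pics/w2.png",p)
p,d=cams.capture("scene"); cv2.imwrite("pics/s2.png",cv2.resize(p[200:320,220:380],None,fx=4,fy=4))
print(o['t'],o['tcp_pos'],o['gripper_width'],o['ft_force'])
```

```text
2.4 [456.65674082   1.27335669  34.77416111] 0.6022154232751561 [-0.41902304  0.65113293  1.07432822]
```

View pics/w2.png

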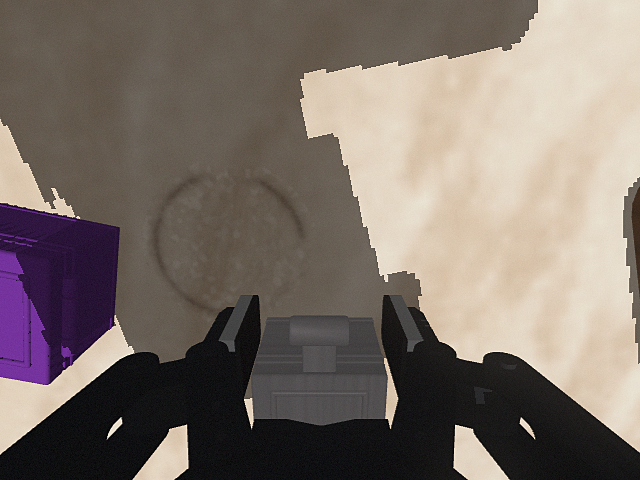

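View pics/s2.png

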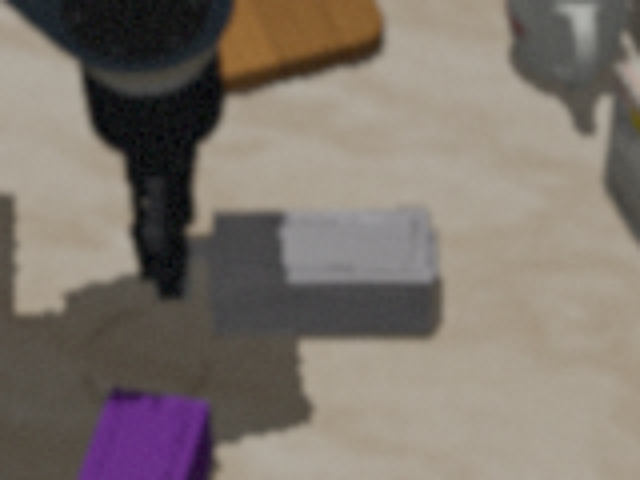

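The tab sits midway between the fingers: tab at u≈320, fingers at 260 and 382. I'll close on it.

Call:
apply_moves:
  targets:
    - [0,0,0,0,-0.001,0,0.6]
    - [0,0,0,0,-0.001,0,0.7]
    - [0,0,0,0,-0.001,0,0.8]
    - [0,0,0,0,-0.001,0,0.85]
    - [0,0,0,0,-0.001,0,0.85]
  force: 20

```text
t: 3.12
tcp_pos: [458.3, -0.2, 36.9]
ee_rot: [0.0, 0.103, 0.995, -0.0]
ft_force: [-1.8, 0.6, 7.1]
gripper_width: 0.275
```

Run:
```python
from workcell import readout,cams
from h import *
o=readout.get_obs(); p,d=cams.capture("wrist"); cv2.imwrite("pics/w3.png",p)
print(o['t'],o['tcp_pos'],o['gripper_width'],o['ft_force'])
ux=np.array([np.cos(np.radians(-11.8)),np.sin(np.radians(-11.8))])
for th in range(5,60,5):
    t=np.radians(th); b=-148*np.cos(t)+5*np.sin(t)+148; z=148*np.sin(t)+5*np.cos(t)-5
    print(th,(ux*b).round(1),round(z,1), 'R',(b*np.array([np.cos(.0873),np.sin(.0873)])).round(1))
```

```text
3.125 [ 4.58286146e+02 -1.55190813e-01  3.69079686e+01] 0.27494659412447325 [-1.84531793  0.62301506  7.12781448]
5 [ 1.  -0.2] 12.9 R [1.  0.1]
10 [ 3.1 -0.6] 25.6 R [3.1 0.3]
15 [ 6.2 -1.3] 38.1 R [6.3 0.6]
20 [10.4 -2.2] 50.3 R [10.6  0.9]
25 [15.6 -3.3] 62.1 R [15.9  1.4]
30 [21.9 -4.6] 73.3 R [22.2  1.9]
35 [29.  -6.1] 84.0 R [29.5  2.6]
40 [37.  -7.7] 94.0 R [37.7  3.3]
45 [45.9 -9.6] 103.2 R [46.7  4.1]
50 [ 55.5 -11.6] 111.6 R [56.5  4.9]
55 [ 65.8 -13.7] 119.1 R [67.   5.9]
```

View pics/w3.png

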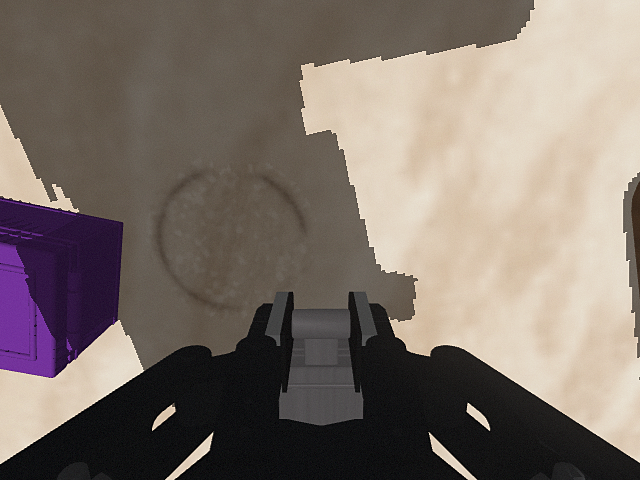

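The pads hold the tab at both ends (opening 23.4 mm). I'll lead it along the arc.

Call:
apply_moves:
  targets:
    - [0,0,0,0.0002,0,0.0065,0.85]
    - [0,0,0,0.001,0,0.013,0.85]
    - [0,0,0,0.002,0,0.0195,0.85]
    - [0,0,0,0.003,-0.0006,0.0256,0.85]
    - [0,0,0,0.006,-0.0013,0.038,0.85]
    - [0,0,0,0.0104,-0.0022,0.0503,0.85]
    - [0,0,0,0.0104,-0.0022,0.0503,0.85]

```text
t: 4.05
tcp_pos: [469.5, -2.5, 88.3]
ee_rot: [0.001, 0.103, 0.995, -0.0]
ft_force: [1.5, 0.5, 0.1]
gripper_width: 0.272
```

Run:
```python
from workcell import readout,cams
from h import *
o=readout.get_obs(); p,d=cams.capture("wrist"); cv2.imwrite("pics/w4.png",p)
p,d=cams.capture("scene"); cv2.imwrite("pics/s4.png",cv2.resize(p[180:320,200:380],None,fx=4,fy=4))
print(o['t'],o['tcp_pos'],o['gripper_width'],o['ft_force'],o['moment'])
```

```text
4.05 [469.46416613  -2.46100704  88.31673424] 0.27228921680428464 [1.47847233 0.48598796 0.07857861] [ 0.07705861 -0.07086806  0.01103446]
```

View pics/s4.png

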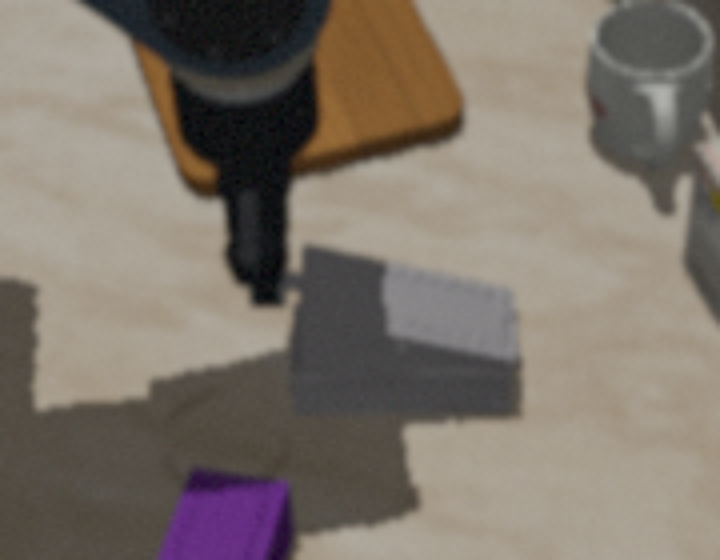

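View pics/w4.png

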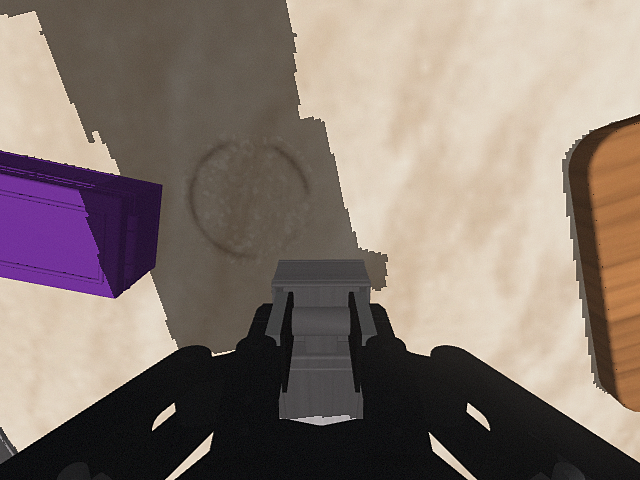

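The tab is held and the body stays flat on the worktop, with the lid at about 20°. Continuing to about 54°.

Call:
apply_moves:
  targets:
    - [0,0,0,0.005,-0.001,0.0115,0.85]
    - [0,0,0,0.0115,-0.0024,0.023,0.85]
    - [0,0,0,0.0186,-0.0039,0.0337,0.85]
    - [0,0,0,0.0266,-0.0055,0.0437,0.85]
    - [0,0,0,0.0355,-0.0074,0.0529,0.85]
    - [0,0,0,0.0451,-0.0094,0.0613,0.85]
    - [0,0,0,0.052,-0.011,0.0665,0.85]
    - [0,0,0,0.052,-0.011,0.0665,0.85]
    - [0,0,0,0.052,-0.011,0.0665,0.85]

```text
t: 5.28
tcp_pos: [521.1, -13.3, 153.9]
ee_rot: [0.001, 0.103, 0.995, -0.0]
ft_force: [0.3, 1.4, 1.5]
gripper_width: 0.275
```

Run:
```python
from workcell import readout,cams
from h import *
o=readout.get_obs(); p,d=cams.capture("wrist"); cv2.imwrite("pics/w5.png",p)
p,d=cams.capture("scene"); cv2.imwrite("pics/s5.png",cv2.resize(p[180:320,200:380],None,fx=4,fy=4))
print(o['t'],o['tcp_pos'],o['gripper_width'],o['ft_force'],o['moment'])
```

```text
5.275 [521.09062512 -13.33638459 153.89533836] 0.27519361328495967 [0.33988779 1.39300598 1.47884091] [ 0.18243747  0.13435949 -0.0153778 ]
```

View pics/s5.png

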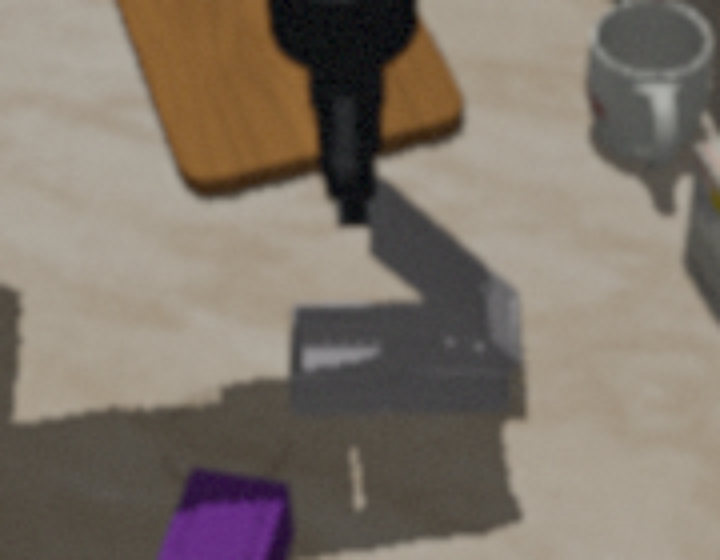

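View pics/w5.png

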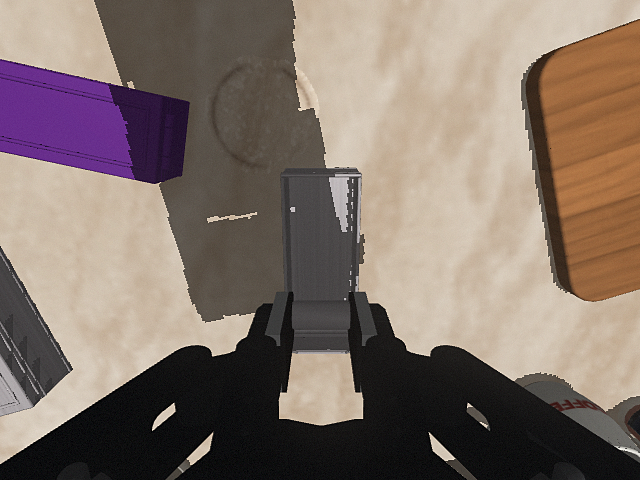

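The lid is at about 53° and the body is flat. I'll open wide on the spot, which leaves 85 mm for the 56 mm lid.

Call:
apply_moves:
  targets:
    - [0,0,0,0,0,0,0]
    - [0,0,0,0,0,0,0]
    - [0,0,0,0,0,0,0]
    - [0,0,0,0,0,0,0]

```text
t: 5.88
tcp_pos: [521.0, -13.4, 153.9]
ee_rot: [0.001, 0.103, 0.995, -0.0]
ft_force: [0.3, -1.1, 0.2]
gripper_width: 0.995
```

Call:
apply_moves:
  targets:
    - [0,0,0,0,0,0.015,0]
    - [0,0,0,0,0,0.04,0]
    - [0,0,0,0,0,0.08,0]
    - [0,0,0,0,0,0.11,0]
    - [0,0,0,0,0,0.11,0]

```text
t: 6.5
tcp_pos: [522.0, -13.4, 267.0]
ee_rot: [0.004, 0.103, 0.995, -0.0]
ft_force: [0.1, -0.1, -0.3]
gripper_width: 0.998
```

Run:
```python
from workcell import readout,cams
from h import *
o=readout.get_obs(); p,d=cams.capture("wrist"); cv2.imwrite("pics/w6.png",p)
p,d=cams.capture("scene"); cv2.imwrite("pics/s6.png",cv2.resize(p[180:320,200:380],None,fx=4,fy=4))
print(o['t'],o['tcp_pos'],o['gripper_width'],o['ft_force'],o['moment'])
```

```text
6.5 [522.02474103 -13.43515139 266.97455177] 0.997555925997593 [ 0.120352   -0.08589824 -0.27126494] [-0.01265122  0.03804013 -0.02899996]
```

View pics/s6.png

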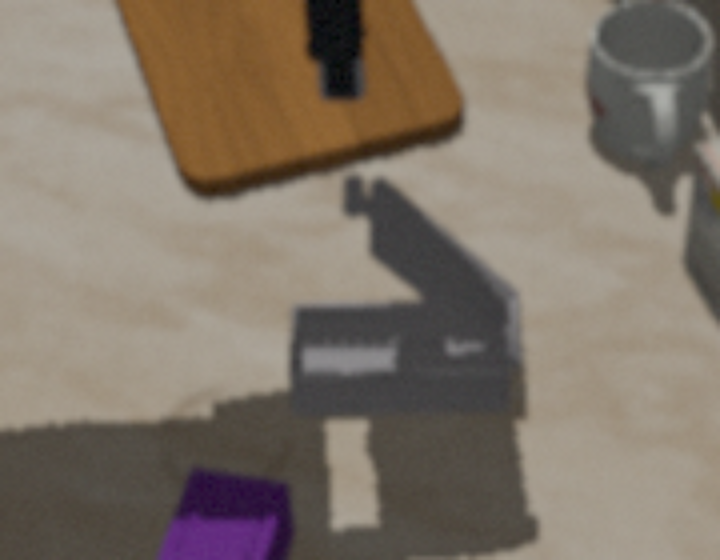

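View pics/w6.png

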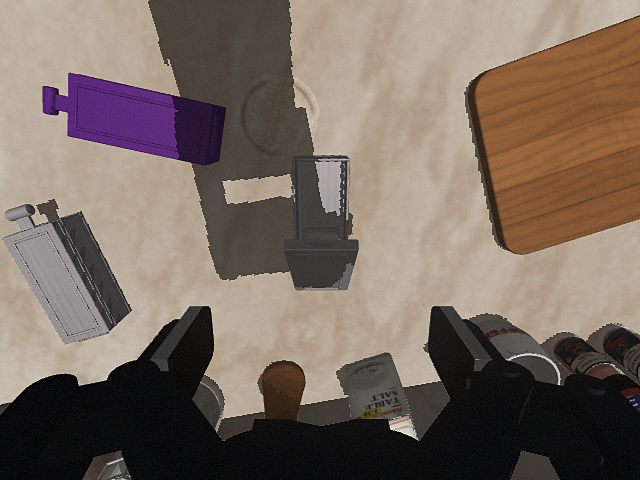

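The left lid stays up at about 53°, so the left tin is the stiff one. The right one still has to be tried. Moving above its tab.

Call:
apply_moves:
  targets:
    - [0,0,2,-0.008,-0.035,0,0]
    - [0,0,5,-0.018,-0.085,-0.005,0]
    - [0,0,8,-0.028,-0.14,-0.015,0]
    - [0,0,11,-0.04,-0.195,-0.025,0]
    - [0,0,14,-0.051,-0.25,-0.036,0]
    - [0,0,17,-0.061,-0.297,-0.036,0]
    - [0,0,17,-0.061,-0.297,-0.036,0]
    - [0,0,17,-0.061,-0.297,-0.036,0]

```text
t: 7.6
tcp_pos: [459.6, -309.7, 227.4]
ee_rot: [0.001, -0.045, 0.999, 0.0]
ft_force: [0.4, 0.9, 0.4]
gripper_width: 0.999
```

Run:
```python
from workcell import readout,cams
from h import *
o=readout.get_obs(); c=cams.calibration("wrist"); p,d=cams.capture("wrist"); cv2.imwrite("pics/w7.png",p)
print(o['t'],o['tcp_pos'],o['qvel'].round(3)); m=rot(o['ee_rot']).as_matrix(); print('tool y',np.degrees(np.arctan2(m[1,1],m[0,1])))
P=cloud(d,c); z=P[...,2]
s=(z>42)&(z<60)&(d>0); n,l,st,ce=cv2.connectedComponentsWithStats(s.astype(np.uint8))
for i in range(1,n):
    if st[i,4]>1500:
        q=P[l==i]; r=cv2.minAreaRect(q[:,:2].astype(np.float32)); print(st[i],r,np.median(q[:,2]))
```

```text
7.6 [ 459.61448094 -309.68898983  227.35660108] [ 0.022 -0.01   0.003 -0.     0.002 -0.001]
tool y 95.13127843465095
[  403   105   174   131 10764] ((402.01397705078125, -171.98666381835938), (154.31112670898438, 56.24858093261719), 66.00511169433594) 49.03531148019135
[ 287  217   62  149 7754] ((535.7022094726562, -304.6443176269531), (153.1439666748047, 56.022037506103516), 5.27752685546875) 49.31486555757141
```

View pics/w7.png

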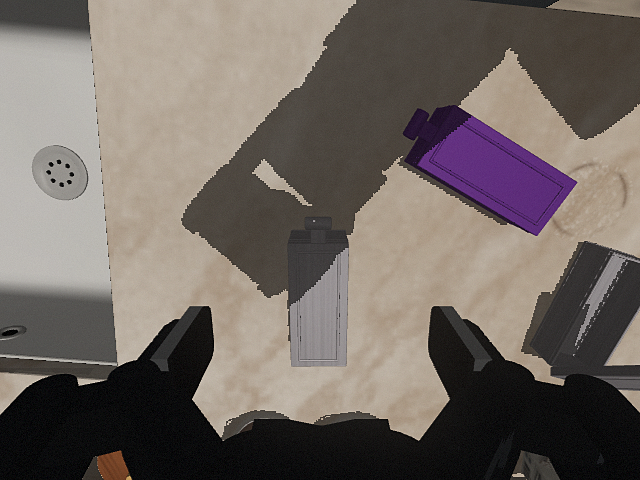

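The right tab is at (318,223) in the image, i.e. about (465.4,-311.1), and the jaws are aligned. Descending and pinching.

Call:
apply_moves:
  targets:
    - [0,0,0,0.004,-0.0015,-0.045,0.2]
    - [0,0,0,0.004,-0.0015,-0.095,0.3]
    - [0,0,0,0.004,-0.0015,-0.14,0.3]
    - [0,0,0,0.004,-0.0015,-0.175,0.3]
    - [0,0,0,0.004,-0.0015,-0.191,0.4]
    - [0,0,0,0.004,-0.0015,-0.191,0.4]
    - [0,0,0,0.004,-0.0015,-0.191,0.5]
  force: 20

```text
t: 8.52
tcp_pos: [464.7, -311.1, 38.0]
ee_rot: [0.002, -0.045, 0.999, -0.0]
ft_force: [0.0, 0.7, 0.2]
gripper_width: 0.503
```

Run:
```python
from workcell import readout,cams
from h import *
o=readout.get_obs(); p,d=cams.capture("wrist"); cv2.imwrite("pics/w8.png",p)
print(o['t'],o['tcp_pos'],o['gripper_width'],o['ft_force'])
```

```text
8.525 [ 464.65569448 -311.08336245   37.98154009] 0.5025301241226569 [0.0251833  0.69793322 0.2126988 ]
```

View pics/w8.png

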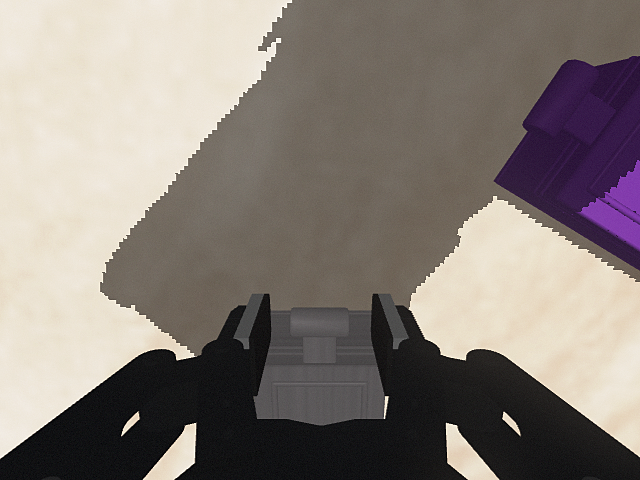

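The tab is centred between the pads at u≈320. Closing.

Call:
apply_moves:
  targets:
    - [0,0,0,0,0,-0.001,0.7]
    - [0,0,0,0,0,-0.001,0.8]
    - [0,0,0,0,0,-0.001,0.85]
    - [0,0,0,0,0,-0.001,0.85]
  force: 20

```text
t: 9.07
tcp_pos: [465.1, -311.7, 38.0]
ee_rot: [0.002, -0.045, 0.999, -0.001]
ft_force: [-0.7, 0.6, 6.7]
gripper_width: 0.272
```

Call:
apply_moves:
  targets:
    - [0,0,0,0.0002,0,0.0065,0.85]
    - [0,0,0,0.001,0,0.013,0.85]
    - [0,0,0,0.002,0,0.0195,0.85]
    - [0,0,0,0.003,0.0003,0.0256,0.85]
    - [0,0,0,0.0063,0.0006,0.038,0.85]
    - [0,0,0,0.0106,0.0009,0.0503,0.85]
    - [0,0,0,0.0106,0.0009,0.0503,0.85]

```text
t: 9.95
tcp_pos: [476.3, -311.0, 89.4]
ee_rot: [0.003, -0.046, 0.999, -0.002]
ft_force: [1.0, -0.4, -2.1]
gripper_width: 0.271
```

Run:
```python
from workcell import readout,cams
from h import *
o=readout.get_obs(); p,d=cams.capture("scene"); cv2.imwrite("pics/s9.png",cv2.resize(p[260:430,220:400],None,fx=3.5,fy=3.5))
print(o['t'],o['tcp_pos'],o['gripper_width'],o['ft_force'])
```

```text
9.95 [ 476.27184746 -311.0031111    89.41189209] 0.27088662531930763 [ 1.01837899 -0.4492516  -2.14562589]
```

View pics/s9.png

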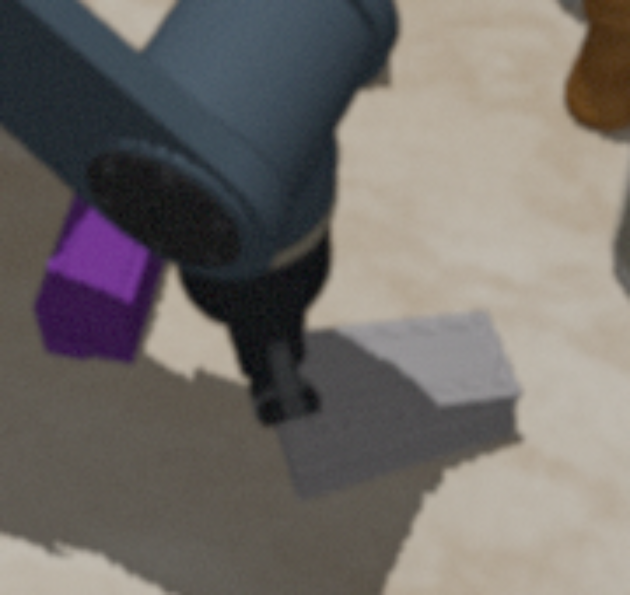

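The lid is following the gripper. Continuing along the arc to about 53°.

Call:
apply_moves:
  targets:
    - [0,0,0,0.0053,0.0004,0.0115,0.85]
    - [0,0,0,0.0117,0.001,0.023,0.85]
    - [0,0,0,0.019,0.0017,0.0337,0.85]
    - [0,0,0,0.0271,0.0024,0.0437,0.85]
    - [0,0,0,0.0361,0.0032,0.0529,0.85]
    - [0,0,0,0.0459,0.004,0.0613,0.85]
    - [0,0,0,0.0525,0.0046,0.0665,0.85]
    - [0,0,0,0.0525,0.0046,0.0665,0.85]
    - [0,0,0,0.0525,0.0046,0.0665,0.85]

```text
t: 11.12
tcp_pos: [528.2, -306.3, 154.9]
ee_rot: [0.003, -0.045, 0.999, -0.001]
ft_force: [1.2, 1.0, -3.0]
gripper_width: 0.27
```

Run:
```python
from workcell import readout,cams
from h import *
o=readout.get_obs(); p,d=cams.capture("scene"); cv2.imwrite("pics/s10.png",cv2.resize(p[260:430,220:400],None,fx=3.5,fy=3.5))
p,d=cams.capture("wrist"); cv2.imwrite("pics/w10.png",p)
print(o['t'],o['tcp_pos'],o['gripper_width'],o['ft_force'])
```

```text
11.125 [ 528.24158493 -306.2912454   154.94239667] 0.2696164312697752 [ 1.17873733  0.95421732 -3.02990028]
```

View pics/s10.png

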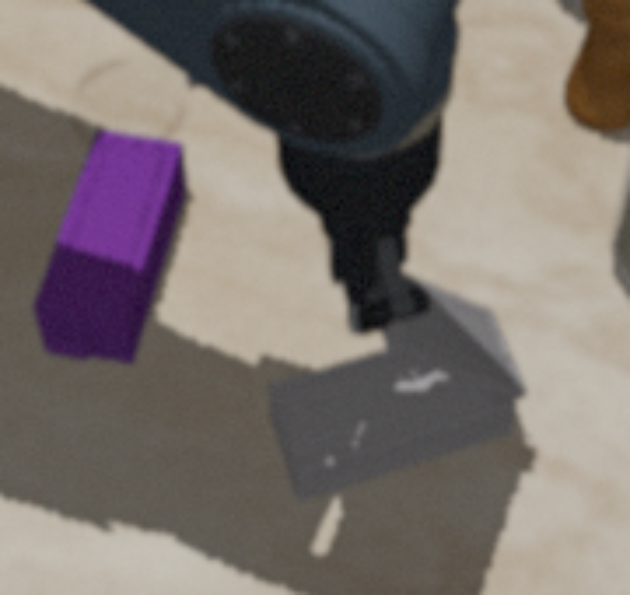

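View pics/w10.png

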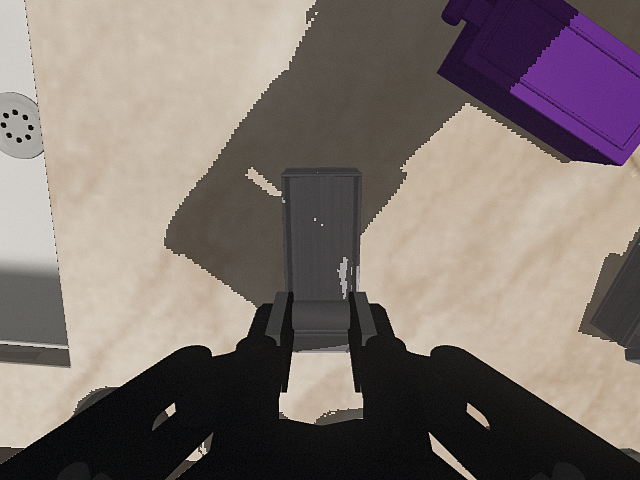

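The right lid is at about 53°. Releasing, waiting, then moving up.

Call:
apply_moves:
  targets:
    - [0,0,0,0,0,0,0]
    - [0,0,0,0,0,0,0]
    - [0,0,0,0,0,0,0]
    - [0,0,0,0,0,0,0]
    - [0,0,0,0,0,0,0]
    - [0,0,0,0,0,0,0]

```text
t: 11.98
tcp_pos: [528.2, -306.3, 155.0]
ee_rot: [0.003, -0.045, 0.999, -0.001]
ft_force: [-0.3, 0.1, -0.2]
gripper_width: 0.998
```

Call:
apply_moves:
  targets:
    - [0,0,0,0,0,0.015,0]
    - [0,0,0,0,0,0.04,0]
    - [0,0,0,0,0,0.08,0]
    - [0,0,0,0,0,0.11,0]
    - [0,0,0,0,0,0.11,0]

```text
t: 12.6
tcp_pos: [529.1, -306.9, 268.5]
ee_rot: [0.005, -0.045, 0.999, -0.003]
ft_force: [1.0, 0.0, -0.4]
gripper_width: 1.003
```

Run:
```python
from workcell import readout,cams
from h import *
o=readout.get_obs(); p,d=cams.capture("wrist"); cv2.imwrite("pics/w11.png",p)
print(o['t'],o['tcp_pos'],o['gripper_width'],o['ft_force'])
```

```text
12.6 [ 529.07632236 -306.87249147  268.46042964] 1.0028400617187243 [ 0.98918585  0.01874268 -0.39281865]
```

View pics/w11.png

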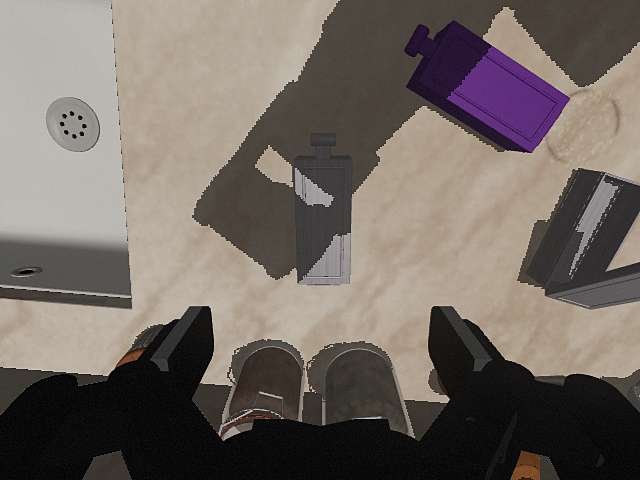

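The right lid has dropped shut, so that tin is the good one and stays where it is. Going back over the left tin.

Call:
apply_moves:
  targets:
    - [0,0,-2,-0.001,0.035,0,0]
    - [0,0,-5,-0.002,0.085,0,0]
    - [0,0,-8,-0.003,0.14,0,0]
    - [0,0,-11,-0.005,0.195,0,0]
    - [0,0,-14,-0.006,0.25,0,0]
    - [0,0,-17,-0.007,0.2935,0,0]
    - [0,0,-17,-0.007,0.2935,0,0]
    - [0,0,-17,-0.007,0.2935,0,0]

```text
t: 13.65
tcp_pos: [521.3, -13.3, 266.0]
ee_rot: [0.003, 0.102, 0.995, -0.003]
ft_force: [-0.1, -0.6, 0.5]
gripper_width: 1.002
```

Run:
```python
from workcell import readout,cams
from h import *
o=readout.get_obs(); p,d=cams.capture("wrist"); cv2.imwrite("pics/w12.png",p)
print(o['t'],o['tcp_pos'],o['ee_rot'])
```

```text
13.65 [521.2936273  -13.29587475 265.99471086] [ 0.00280766  0.10239384  0.99473646 -0.00264548]
```

View pics/w12.png

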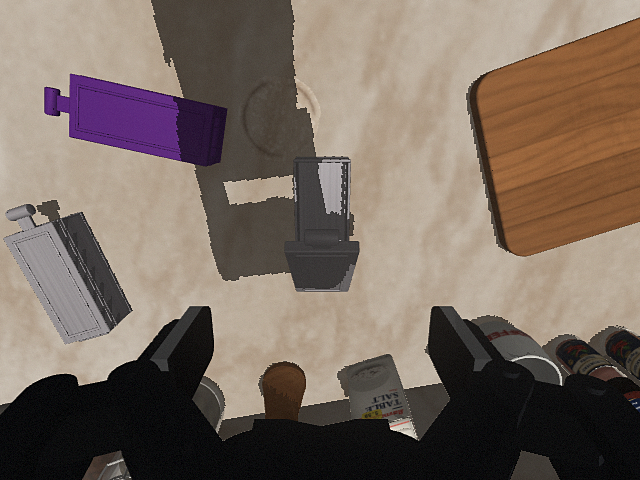

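The lid is unchanged since I left it. I'll go straight down with the fingers wide and pinch the tab again.

Call:
apply_moves:
  targets:
    - [0,0,0,0,0,-0.045,0]
    - [0,0,0,0,0,-0.085,0]
    - [0,0,0,0,0,-0.107,0]
    - [0,0,0,0,0,-0.112,0.3]
    - [0,0,0,0,0,-0.112,0.6]
    - [0,0,0,0,0,-0.112,0.75]
    - [0,0,0,0,0,-0.112,0.85]
    - [0,0,0,0,0,-0.112,0.85]
    - [0,0,0,0,0,-0.112,0.85]
  force: 20

```text
t: 14.82
tcp_pos: [521.3, -13.5, 154.5]
ee_rot: [0.003, 0.103, 0.995, -0.003]
ft_force: [-3.5, 3.0, 5.1]
gripper_width: 0.271
```

Run:
```python
from workcell import readout,cams
from h import *
o=readout.get_obs(); p,d=cams.capture("wrist"); cv2.imwrite("pics/w13.png",p)
print(o['t'],o['tcp_pos'],o['ee_rot'],o['gripper_width'],o['ft_force'])
```

```text
14.825 [521.29711813 -13.4871436  154.52107583] [ 0.00289698  0.10277151  0.99469758 -0.00251759] 0.2713192966153166 [-3.45661785  3.02559166  5.10474703]
```

View pics/w13.png

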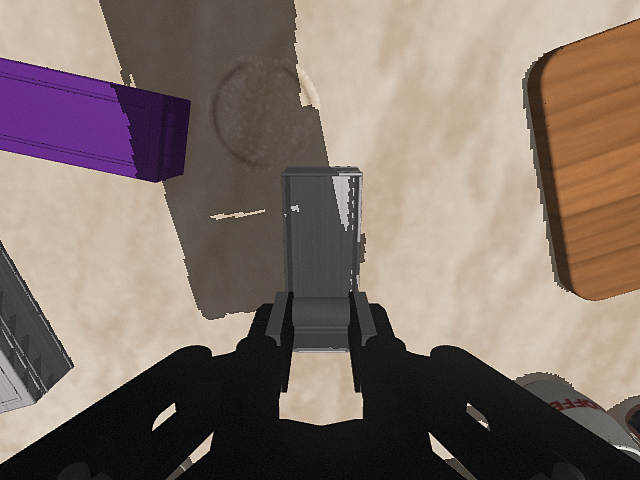

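Regripped. Leading the lid down along the reverse arc.

Call:
apply_moves:
  targets:
    - [0,0,0,-0.0075,0.0017,-0.006,0.85]
    - [0,0,0,-0.0171,0.0037,-0.0144,0.85]
    - [0,0,0,-0.026,0.0056,-0.0236,0.85]
    - [0,0,0,-0.034,0.0072,-0.0336,0.85]
    - [0,0,0,-0.0411,0.0087,-0.0443,0.85]
    - [0,0,0,-0.0474,0.01,-0.0555,0.85]
    - [0,0,0,-0.0526,0.0111,-0.0673,0.85]
    - [0,0,0,-0.0568,0.012,-0.0795,0.85]
    - [0,0,0,-0.0599,0.0127,-0.092,0.85]
    - [0,0,0,-0.0599,0.0127,-0.092,0.85]

```text
t: 16.12
tcp_pos: [460.6, -0.7, 61.5]
ee_rot: [0.002, 0.103, 0.995, -0.003]
ft_force: [-2.2, 0.7, 0.3]
gripper_width: 0.272
```

Run:
```python
from workcell import readout,cams
from h import *
o=readout.get_obs(); p,d=cams.capture("wrist"); cv2.imwrite("pics/w14.png",p)
print(o['t'],o['tcp_pos'],o['ee_rot'],o['gripper_width'],o['ft_force'])
```

```text
16.125 [460.5999891   -0.72803437  61.46941144] [ 0.00177336  0.10277068  0.99470025 -0.00254115] 0.2720715805287027 [-2.23459327  0.66070646  0.30071848]
```

View pics/w14.png

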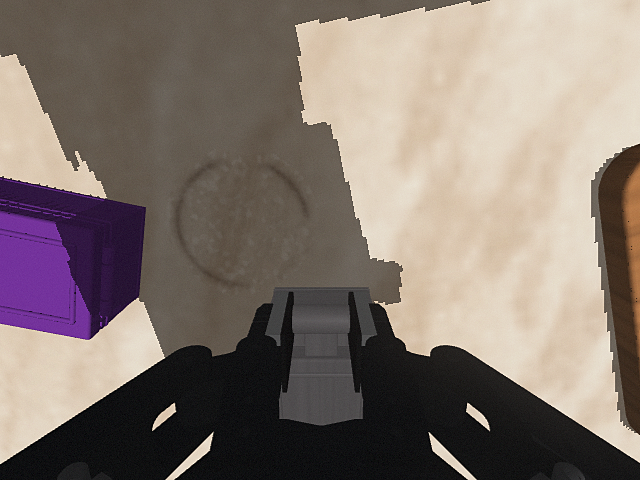

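About 10° remains. Lowering to shut.

Call:
apply_moves:
  targets:
    - [0,0,0,-0.001,0.0003,-0.0065,0.85]
    - [0,0,0,-0.002,0.0005,-0.013,0.85]
    - [0,0,0,-0.0026,0.0005,-0.019,0.85]
    - [0,0,0,-0.003,0.0006,-0.0245,0.85]
    - [0,0,0,-0.003,0.0006,-0.026,0.85]
    - [0,0,0,-0.003,0.0006,-0.026,0.85]

```text
t: 16.92
tcp_pos: [458.5, -0.2, 37.0]
ee_rot: [0.003, 0.103, 0.995, -0.003]
ft_force: [-5.1, 1.4, 24.0]
gripper_width: 0.271
```

Call:
apply_moves:
  targets:
    - [0,0,0,0,0,0,0.4]
    - [0,0,0,0,0,0,0]
    - [0,0,0,0,0,0.01,0]
    - [0,0,0,0,0,0.06,0]
    - [0,0,0,0.02,-0.004,0.11,0]
    - [0,0,0,0.04,-0.008,0.15,0]
    - [0,0,0,0.04,-0.008,0.15,0]

```text
t: 17.8
tcp_pos: [500.7, -8.6, 190.3]
ee_rot: [0.006, 0.103, 0.995, -0.003]
ft_force: [-0.3, 0.1, -0.8]
gripper_width: 1.001
```

Run:
```python
from workcell import readout,cams
from h import *
o=readout.get_obs(); c=cams.calibration("wrist"); p,d=cams.capture("wrist"); cv2.imwrite("pics/w15.png",p)
print(o['t'],o['tcp_pos'],o['qvel'].round(3)); m=rot(o['ee_rot']).as_matrix(); print(m.round(3),'tool y',np.degrees(np.arctan2(m[1,1],m[0,1])))
P=cloud(d,c); z=P[...,2]
s=(z>42)&(z<60)&(d>0); n,l,st,ce=cv2.connectedComponentsWithStats(s.astype(np.uint8))
for i in range(1,n):
    if st[i,4]>1500:
        q=P[l==i]; r=cv2.minAreaRect(q[:,:2].astype(np.float32)); print(st[i],r,np.median(q[:,2]))
        ux=np.array([np.cos(np.radians(-11.8)),np.sin(np.radians(-11.8))]); A=np.c_[q[:,:2]@ux,np.ones(len(q))]; print(np.linalg.lstsq(A,q[:,2],rcond=None)[0])
p,d=cams.capture("scene"); cv2.imwrite("pics/s15.png",cv2.resize(p[180:320,200:380],None,fx=4,fy=4))
```

```text
17.8 [500.71811462  -8.5579368  190.25751767] [ 0.003  0.04   0.093  0.001 -0.045  0.002]
[[-0.979  0.205  0.011]
 [ 0.205  0.979 -0.006]
 [-0.012 -0.004 -1.   ]] tool y 78.1941366228281
[    0    90   194   113 13978] ((406.7475891113281, -161.83633422851562), (141.91329956054688, 56.35394287109375), 66.00977325439453) 49.315440137439424
[-8.72567050e-04  4.95632503e+01]
[  285   163    72   179 10796] ((527.3667602539062, -14.11751937866211), (56.122772216796875, 153.33761596679688), 78.3686294555664) 49.288584153597384
[6.57720350e-03 4.57581793e+01]
[   0  270   65  132 4133] ((545.1043701171875, -302.6017761230469), (117.90061950683594, 57.963470458984375), 4.641209125518799) 49.43226359084616
[2.23003642e-02 3.53941619e+01]
```

View pics/w15.png

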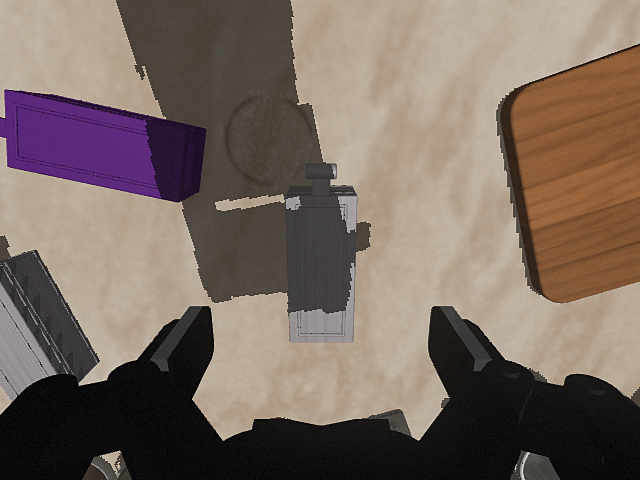

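View pics/s15.png

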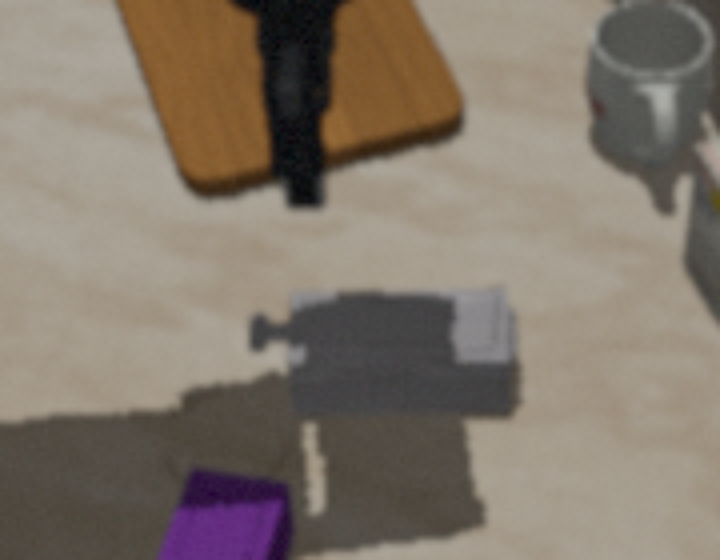

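The left lid is flat shut, and the tin is now centred at about (539,-16.5). I'll grip it across its width.

Call:
apply_moves:
  targets:
    - [0.3,0.6,0,0.02,-0.004,0,0]
    - [0.3,0.6,0,0.0385,-0.008,-0.02,0]
    - [0.3,0.6,0,0.0385,-0.008,-0.06,0]
    - [0.3,0.6,0,0.0385,-0.008,-0.105,0]
    - [0.3,0.6,0,0.0385,-0.008,-0.145,0]
    - [0.3,0.6,0,0.0385,-0.008,-0.17,0]
    - [0.3,0.6,0,0.0385,-0.008,-0.182,0]
    - [0.3,0.6,0,0.0385,-0.008,-0.182,0]

```text
t: 18.9
tcp_pos: [535.7, -16.0, 4.2]
ee_rot: [-0.004, 0.103, 0.995, -0.0]
ft_force: [0.3, 1.0, -1.2]
gripper_width: 0.997
```

Run:
```python
from workcell import readout,cams
from h import *
o=readout.get_obs(); p,d=cams.capture("wrist"); cv2.imwrite("pics/w16.png",p)
print(o['t'],o['tcp_pos'],rot(o['ee_rot']).as_matrix().round(3),o['gripper_width'],o['ft_force'])
```

```text
18.9 [535.74023685 -16.04435504   4.23344165] [[-0.979  0.204 -0.008]
 [ 0.204  0.979 -0.   ]
 [ 0.008 -0.002 -1.   ]] 0.9969245549821879 [ 0.33551021  0.9966584  -1.20628375]
```

View pics/w16.png

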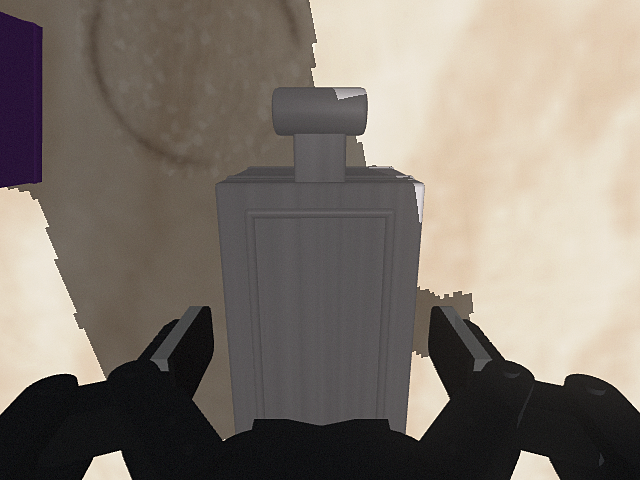

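The tin is between the pads with clearance on each side. I'll correct slightly and close.

Call:
apply_moves:
  targets:
    - [0,-0.3,0,0.003,0,0.004,0]
    - [0,-0.3,0,0.003,0,0.004,0.2]
    - [0,-0.3,0,0.003,0,0.004,0.3]
    - [0,-0.3,0,0.003,0,0.004,0.4]
    - [0,-0.3,0,0.003,0,0.004,0.5]
    - [0,-0.3,0,0.003,0,0.004,0.5]
  force: 60

```text
t: 19.7
tcp_pos: [539.6, -16.2, 9.6]
ee_rot: [-0.0, 0.103, 0.995, -0.0]
ft_force: [-1.7, -0.5, 6.7]
gripper_width: 0.647
```

Call:
apply_moves:
  targets:
    - [0,0,0,0,0,0.005,0.5]
    - [0,0,0,0,0,0.015,0.5]
    - [0,0,0,0,0,0.03,0.5]
    - [0,0,0,0,0,0.055,0.5]
    - [0,0,0,0,0,0.08,0.5]
    - [0,0,0,0,0,0.08,0.5]
    - [0,0,0,0,0,0.08,0.5]

```text
t: 20.58
tcp_pos: [539.1, -16.1, 89.1]
ee_rot: [-0.001, 0.103, 0.995, -0.0]
ft_force: [-0.3, -0.5, -5.7]
gripper_width: 0.646
```

Run:
```python
from workcell import readout,cams
from h import *
o=readout.get_obs(); c=cams.calibration("wrist"); p,d=cams.capture("wrist"); cv2.imwrite("pics/w17.png",p)
print(o['t'],o['tcp_pos'],rot(o['ee_rot']).as_matrix().round(3),o['gripper_width'],o['ft_force'])
P=cloud(d,c); np.save('w17P.npy',P); z=P[...,2]; print(z[200:240:10,300:340:10].round(1))
p,d=cams.capture("scene"); cv2.imwrite("pics/s17.png",cv2.resize(p[160:320,180:380],None,fx=4,fy=4))
n,= [P[110,i] for i in [320]]; print('tab',n)
```

```text
20.575 [539.09551705 -16.1161319   89.10725994] [[-0.979  0.204 -0.001]
 [ 0.204  0.979 -0.   ]
 [ 0.001 -0.001 -1.   ]] 0.6464969893850266 [-0.28602143 -0.52074293 -5.71744756]
[[128.4 128.8 129.  129.2]
 [129.3 128.7 128.1 128.7]
 [128.9 128.5 129.2 128.2]
 [128.3 129.1 129.4 127.7]]
tab [460.99409665   0.66181655 129.02584975]
```

View pics/w17.png

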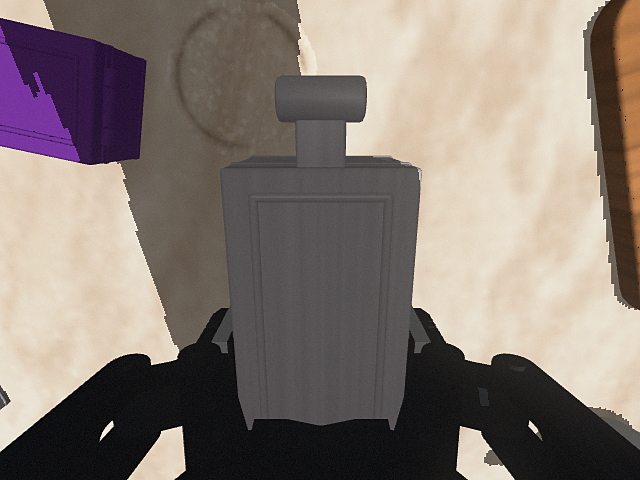

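View pics/s17.png

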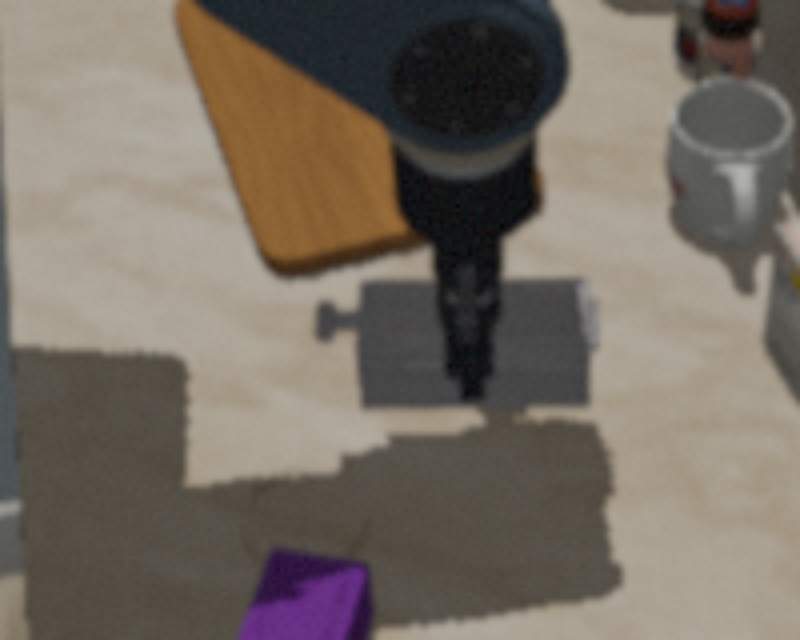

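The tin is held level (top 128.9 over its length) with the lid shut. Carrying it to the board centre at (511,312) and aligning it with the board's yaw.

Call:
apply_moves:
  targets:
    - [0,0,1,-0.002,0.02,0.005,0.5]
    - [0,0,3,-0.005,0.06,0.01,0.5]
    - [0,0,6,-0.009,0.105,0.01,0.5]
    - [0,0,9,-0.013,0.15,0.01,0.5]
    - [0,0,12,-0.017,0.2,0.01,0.5]
    - [0,0,15,-0.021,0.245,0.01,0.5]
    - [0,0,17,-0.024,0.285,0.01,0.5]
    - [0,0,18.5,-0.027,0.315,0.01,0.5]
    - [0,0,19,-0.028,0.328,0.01,0.5]
    - [0,0,19,-0.028,0.328,0.01,0.5]

```text
t: 21.92
tcp_pos: [510.3, 312.4, 98.3]
ee_rot: [-0.001, -0.063, 0.998, -0.001]
ft_force: [-0.0, -1.4, -5.0]
gripper_width: 0.646
```

Run:
```python
from workcell import readout,cams
from h import *
o=readout.get_obs(); c=cams.calibration("wrist"); p,d=cams.capture("wrist"); cv2.imwrite("pics/w18.png",p)
print(o['t'],o['tcp_pos'],rot(o['ee_rot']).as_matrix().round(3),o['gripper_width'],o['ft_force'])
```

```text
21.925 [510.34362794 312.42169961  98.27022521] [[-0.992 -0.127 -0.003]
 [-0.127  0.992 -0.001]
 [ 0.003 -0.001 -1.   ]] 0.6461083265301111 [-0.01100544 -1.38775059 -5.04243838]
```

View pics/w18.png

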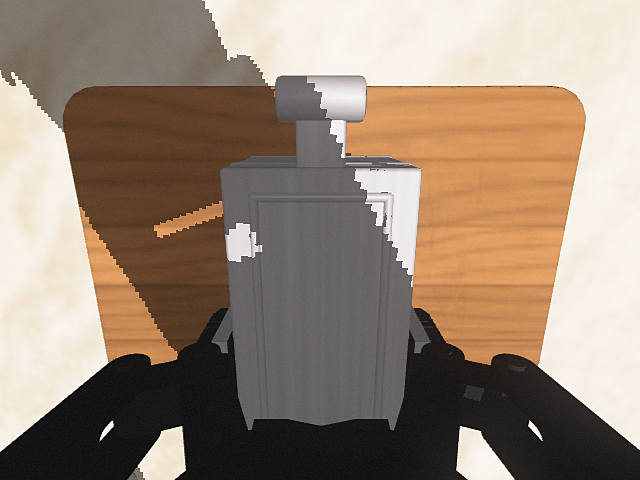

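The board edges at u=64 and 585 lie evenly either side of the tin at u=320. Lowering gently.

Call:
apply_moves:
  targets:
    - [0,0,0,0.001,0.001,-0.015,0.5]
    - [0,0,0,0.001,0.001,-0.035,0.5]
    - [0,0,0,0.001,0.001,-0.05,0.5]
    - [0,0,0,0.001,0.001,-0.058,0.5]
    - [0,0,0,0.001,0.001,-0.062,0.5]
    - [0,0,0,0.001,0.001,-0.064,0.5]
    - [0,0,0,0.001,0.001,-0.0655,0.5]
    - [0,0,0,0.001,0.001,-0.0655,0.5]

```text
t: 22.98
tcp_pos: [511.7, 312.7, 33.1]
ee_rot: [-0.001, -0.063, 0.998, -0.001]
ft_force: [0.1, -0.3, -5.3]
gripper_width: 0.646
```

Call:
apply_moves:
  targets:
    - [0,0,0,0,0,-0.001,0.5]
    - [0,0,0,0,0,-0.002,0.5]
    - [0,0,0,0,0,-0.0025,0.5]
    - [0,0,0,0,0,-0.0025,0.5]

```text
t: 23.48
tcp_pos: [511.7, 312.7, 30.7]
ee_rot: [-0.001, -0.063, 0.998, -0.001]
ft_force: [-1.6, 0.7, -3.6]
gripper_width: 0.651
```

Call:
apply_moves:
  targets:
    - [0,0,0,0,0,-0.0005,0.5]
    - [0,0,0,0,0,-0.001,0.5]
    - [0,0,0,0,0,-0.001,0.5]

```text
t: 23.85
tcp_pos: [511.7, 312.8, 30.6]
ee_rot: [-0.001, -0.063, 0.998, -0.001]
ft_force: [-5.5, -3.0, 8.7]
gripper_width: 0.648
```

Contact: the force has gone from -5 N hanging to +9 N. Releasing and rising.

Call:
apply_moves:
  targets:
    - [0,0,0,0,0,0,0.3]
    - [0,0,0,0,0,0,0.15]
    - [0,0,0,0,0,0,0]
    - [0,0,0,0,0,0,0]
    - [0,0,0,0,0,0.02,0]
    - [0,0,0,0,0,0.06,0]
    - [0,0,0,0,0,0.12,0]
    - [0,0,0,0,0,0.18,0]
    - [0,0,0,-0.03,0,0.2,0]
    - [0,0,0,-0.03,0,0.2,0]

```text
t: 25.1
tcp_pos: [481.3, 313.2, 233.8]
ee_rot: [0.001, -0.063, 0.998, 0.0]
ft_force: [1.2, 0.6, -0.3]
gripper_width: 1.004
```

Call:
apply_moves:
  targets:
    - [0,0,0,-0.05,-0.01,0,0]
    - [0,0,0,-0.1,-0.05,0,0]
    - [0,0,0,-0.12,-0.1,0,0]
    - [0,0,0,-0.12,-0.15,0,0]
    - [0,0,0,-0.12,-0.15,0,0]

```text
t: 25.72
tcp_pos: [361.3, 161.0, 234.0]
ee_rot: [0.001, -0.062, 0.998, 0.0]
ft_force: [1.0, 0.5, 0.6]
gripper_width: 0.998
```

Run:
```python
from workcell import readout,cams
from h import *
o=readout.get_obs()
print(o['t'],o['tcp_pos'],o['gripper_width'],o['ft_force'])
for n in ['top','scene']:
    p,d=cams.capture(n); c=cams.calibration(n); cv2.imwrite(f"pics/{n}19.png",p); P=cloud(d,c); z=P[...,2]
    for k,lo,hi,x0,x1,y0,y1 in [('board',12,35,380,640,130,490),('tin',63,80,400,640,200,420),('R',42,62,440,640,-370,-240),('Lold',30,90,440,640,-90,60)]:
        s=(z>lo)&(z<hi)&(P[...,0]>x0)&(P[...,0]<x1)&(P[...,1]>y0)&(P[...,1]<y1)&(d>0)
        if s.sum()>50:
            q=P[s]; r=cv2.minAreaRect(q[:,:2].astype(np.float32)); print(n,k,s.sum(),np.round(r[0],1),np.round(r[1],1),round(r[2],1),np.percentile(q[:,2],[5,50,95]).round(1))
        else: print(n,k,s.sum())
```

```text
25.725 [361.31351388 161.03661767 233.97958365] 0.9981552891574756 [0.95965761 0.47479154 0.62433557]
top board 6374 [511.5 312. ] [200.5 301.5] 7.4 [16.4 20.4 24.7]
top tin 1211 [502.  309.2] [157.3  57.4] 7.5 [66.3 70.9 74.7]
top R 1117 [ 537.  -307.2] [157.9  57.7] 5.4 [45.4 50.1 54.2]
top Lold 0
scene board 3912 [512.7 315.6] [201.  311.6] 7.0 [17.3 21.1 25.1]
scene tin 772 [503.8 312.2] [157.4  61.6] 6.9 [65.4 71.3 74.3]
scene R 1966 [ 539.1 -303.7] [158.1  59.2] 5.8 [46.1 50.2 52.8]
scene Lold 0
```

View pics/top19.png

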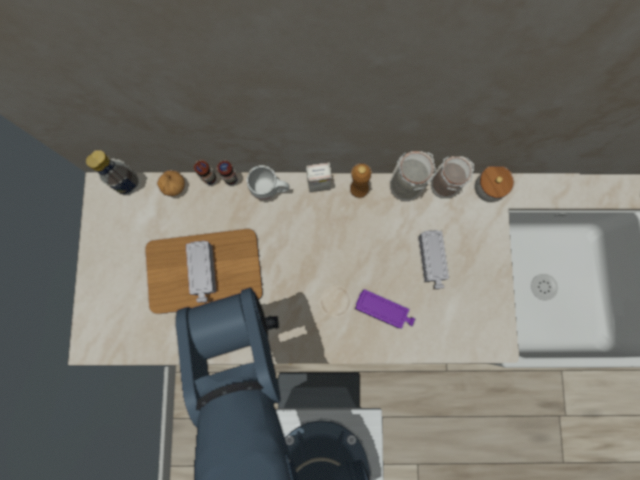

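View pics/scene19.png

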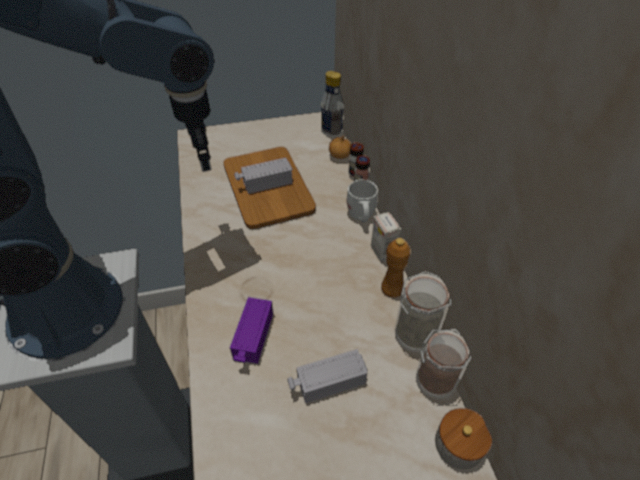

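The tin stands flat in the middle of the board with its lid shut (top at 71 mm). The right tin is shut and in place, and nothing else has moved. Handing in.

```bash
python3 -c "
from workcell import finish_job
print(finish_job())"
```

```text
the job is handed in; nothing more can be done
None
```

The job is done and was handed in at about 26 s of the 67 s allowed; no verdict is reported.

- **Lid tests:** I lifted the left tin's lid by its tab to about 53° and let go. It stayed up, so that is the stiff one. I then did the same with the right tin, and its lid dropped shut by itself.
- **Moving the stiff tin:** I led the left lid shut by its tab, gripped the tin across its width and carried it level to the chopping board. I lowered it until the force showed contact, about 9 N, and released it.

**Last checks:**
- **On the board:** the top and scene views show the tin upright with its lid shut, its top at 71 mm. It is about 3 mm from the board's centre and lined up with the board.
- **Right tin:** it is shut and unmoved within measuring error, under 1 mm in both views.
- **Other things:** the mug, mill and carton look the same as in the first pictures, judged by eye only. The gripper was clear of everything, with the wrist force near zero.
- **Disagreement:** the scene and top cameras differed by 2 to 4 mm on absolute positions, but agreed on where the tin sits on the board. No check failed.

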